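# Set out the GO ring gauges with their shafts

### The arm

A 6-joint arm with a two-finger parallel gripper is mounted at the origin on the work surface. World frame = base frame: x ahead of the robot, y to its left, z up, the work surface at z = 0. Lengths are in mm, angles in degrees, forces in N, time in s.
With the tool pointing down it reaches from about 350 to 850 mm from the base axis. Payload 8.1 kg.
Tool frame: the origin (TCP) lies at the very end of the fingers, on their centre line; the grasp point (between the pads) lies 19 mm behind it; z points along the fingers, y is the line along which they close (so a half turn about z gives the same grasp; the last joint's range is limited). The gripper opens to 85 mm and grips with 20 to 120 N. Pads are 22 mm wide; open, the fingers measure 114 mm over their backs; the gripper's body (76 mm by 85 mm) begins 54 mm behind the grasp point. The pads swing forward as they close: fully open they stand 13 mm farther back than shut.
Start: joints at [71.196, 7.471, 85.268, -0, 87.261, -4.893], TCP at [144.23, 582.411, 206.492] pointing down, gripper open.
Joint ranges: [-169.43, 169.43], [-51.17, 129.36], [1.28, 143.12], [-76.62, 256.62], [0, 156.53], [-152.29, 152.29]. Speed limits (degrees/s): [136.94, 136.94, 159.86, 180, 180, 180].

### API

Orientations are given as [roll, pitch, yaw] about the fixed x, y, z axes, in that order (R = Rz(yaw) Ry(pitch) Rx(roll)).
In Python, from bench import status, viewer, job gives the robot as it stands.
- The arm moves only by the tool arm_command, never from a script. Its argument "targets" is a list that holds one entry, the list of rows, each a list of 7 numbers: the shift along the world's x, y, z in m, then the turn, a rotation vector about the world's x, y, z in rad, then the opening, from -1 (shut) to 1 (fully open). In form: [[[dx, dy, dz, rx, ry, rz, gripper], ...]]. A call has 1 to 10 rows; each row shifts and turns the commanded pose from where the row before left it; what a row does not reach is not made up. A row lasts 1/8 s, in which the tool goes at most 62.5 mm and 10.7 degrees, less where a joint would pass 70% of its speed; a pose out of reach is approached as far as the arm can. A call with a gripper value outside its range is refused whole. The fingers move at their own pace and stop on an object; "force" is the grip in N (left out, the last holds). Time passes only in rows, so rows that do not move let the fingers close. It gives the time, the measured TCP pose, the force, the opening and the grip force at its end, in the units of the state.
- status.sense(): the state, without advancing time (a new reading comes with each control period).
- viewer.snapshot(name): name is "side" or "top"; returns the picture (480x640x3 uint8, red, green, blue); there is no depth.
- viewer.camera_model(name): a dict with "vertical_fov" (degrees; the focal length in pixels is half the picture's height over the tangent of half this angle, whatever the lens; pixels are square), "cx", "cy" (the principal point, pixels), "xyz" and "attitude" of the camera in the world. Camera axes: x right, y down, z forward; pixel columns grow to the right and rows downward; lengths in mm; the calibration is good to about 2 mm. A picture is of the moment at which its call begins. camera_model takes no time and is no camera call.
- job.hand_in(): hands the job in; it is judged then, once.
The state is a dict: "time": time; "joint_pos": joint angles; "qd": joint speeds; "joint_efforts": joint torques, N m; "tool_pos": TCP position; "tcp_rot": TCP orientation; "ft_force": force on the tool from outside, world axes, zero at the start; "wrist_torque": the same for the moment, N m; "finger_gap": finger opening in mm; "grip_force": force on a finger pad.
Only numpy, scipy, OpenCV 4.12 (cv2) and the standard library are available. Lean on these libraries where they do the work, as an engineer would, in place of code of your own. Each camera call takes 0.05 s, during which the arm holds its last target. There are 200 camera calls.

### The job

Open the ring gauge case by swinging its lid up and back until it stays open by itself. Then take out the three GO ring gauges one after another and set each down flat, without dropping it, in the middle of the empty compartment of the tray whose shaft is the size of its bore (large, medium, small); leave the red-marked NO-GO ring where it lies in the case, and the case open.

Things in the scene. Friction and masses are not known exactly. Their poses are not given: they have to be found in the camera images.
- case: Ring gauge case: flat, dark grey, 100 mm deep (x) by 310 long (y), fixed; its -x side faces the robot. Four compartments in a row along y (centres y = -114, -38, 38, 114 mm, x = 0), a ring gauge in each, in any order. Origin: centre of the underside. Compartment floor 6 mm up; walls 16 mm, dividers 14.5 mm high, 6 mm thick. Lid hinge: along y at x = +50 mm, 16.5 mm up.
- lid (a joint): Angle of the case's lid, rad: 0 shut, grows as the front edge rises, stop at 1.9 (leaning back, away from the robot). The lid is a hollow shell, 30 mm high, 100 x 310 mm, dark frame, clear window; shut, its top is 46.5 mm above the table. 0.25 kg, lightly damped hinge, no latch: let go below about 1.15 rad it falls shut, beyond that it falls back to the stop and stays.
- lid_grip (a point): Point in the lid's orange finger grip: an upright block 24 mm wide (case's y), 12 mm thick (x), standing 30 mm above the lid's top at the middle of its front edge. The point is 20 mm above the lid's top; lid shut, 35 mm in front (-x) of the case's middle, 66.5 mm above the table. It turns with the lid about the hinge; lid shut, its axes are the case's.
- ring_nogo: The NO-GO ring gauge, to be left in the case: a steel ring with red band and red top face, 44 mm outside diameter, 20 mm bore, 20 mm high, lying flat in a compartment. Origin: centre of its underside, z up along its bore.
- ring_large: The large GO ring gauge: a bright steel ring with a dark knurled band round it (no red), 54 mm outside diameter, 30 mm bore, 28 mm high, about 0.35 kg, at the start lying flat in a compartment of the case. Origin: centre of its underside, z up along its bore.
- ring_medium: The medium GO ring gauge: a bright steel ring with a dark knurled band round it (no red), 44 mm outside diameter, 20 mm bore, 26 mm high, about 0.25 kg, at the start lying flat in a compartment of the case. Origin: centre of its underside, z up along its bore.
- ring_small: The small GO ring gauge: a bright steel ring with a dark knurled band round it (no red), 34 mm outside diameter, 10 mm bore, 24 mm high, about 0.16 kg, at the start lying flat in a compartment of the case. Origin: centre of its underside, z up along its bore.
- tray_large: Tray of the 30 mm shaft: blue, 90 x 160 mm, walls 12 mm high, floor 3 mm thick, fixed. In one compartment an aluminium shaft 30 mm in diameter stands on a 56 mm flange, top 48 mm above the table (fixed); the other, 84 x 84 mm, is empty. Origin: under the middle of the EMPTY compartment, at table height; the shaft is 79 mm from it along +y (roughly away from the robot).
- tray_medium: Tray of the 20 mm shaft: blue, 90 x 160 mm, walls 12 mm high, floor 3 mm thick, fixed. In one compartment an aluminium shaft 20 mm in diameter stands on a 46 mm flange, top 48 mm above the table (fixed); the other, 84 x 84 mm, is empty. Origin: under the middle of the EMPTY compartment, at table height; the shaft is 79 mm from it along +y (roughly away from the robot).
- tray_small: Tray of the 10 mm shaft: blue, 90 x 160 mm, walls 12 mm high, floor 3 mm thick, fixed. In one compartment an aluminium shaft 10 mm in diameter stands on a 36 mm flange, top 48 mm above the table (fixed); the other, 84 x 84 mm, is empty. Origin: under the middle of the EMPTY compartment, at table height; the shaft is 79 mm from it along +y (roughly away from the robot).

How it is judged:
By the outcome, as a careful person would: the job done as asked, in the order asked, and still so for the second after the job is handed in, with the robot touching nothing.
It also fails if it takes over 115 s, if anything falls off the work surface, if the arm or the gripper's body presses on something with over 40 N, if the wrist force passes 120 N, or if a joint passes its speed limit or range.

## Working session

There is one attempt and no reset: what is moved stays moved. The work goes in short steps, Python scripts to look and compute and a tool call to move; the robot and the scene stay as the last step left them, time stands still between calls to the robot, and variables do not carry over. Pictures are saved under pics/ and viewed, at most 14 in all, crops included, and the job is handed in when it is done.

Besides the shell and the picture viewer there is one more tool, called after ">>>" as a command line: name --argument value ..., lists and objects as JSON in quotes. arm_command: Moves the arm, as the interface text tells. Its arguments: {"type":"object","properties":{"targets":{"type":"array"},"force":{"type":"number"}},"required":["targets"]}

```bash
ls; mkdir -p pics
python3 - <<'E'
from bench import status, viewer
import cv2
s=status.sense(); print(s)
for n in("top","side"):
    print(viewer.camera_model(n)); cv2.imwrite(f"pics/{n}0.png",viewer.snapshot(n)[:,:,::-1])
E
```

```text
pics
{'time': 0.0, 'joint_pos': array([ 7.11951701e+01,  7.51654075e+00,  8.53290067e+01,  2.82448977e-04,
        8.72605133e+01, -4.89293678e+00]), 'qd': array([ 0.05379668,  0.00154141,  0.04047679,  0.00541737,  0.03302948,
       -0.11072796]), 'joint_efforts': array([ 2.70210250e-03, -5.69411445e+01, -5.00549948e+01,  1.50779401e-04,
        1.53220753e-02,  6.56990920e-06]), 'tool_pos': array([144.04271683, 581.84754844, 205.43213978]), 'tcp_rot': array([-1.79894350e+02, -9.32742752e-03,  1.66088084e+02]), 'ft_force': array([ 0.35122339, -0.39760709,  1.22600384]), 'wrist_torque': array([ 0.00363818, -0.00737973, -0.01385583]), 'grip_force': 0.0, 'finger_gap': 85.11818444181445}
{'vertical_fov': 42.671578476501274, 'cx': 327.40517608444975, 'cy': 226.60292099509743, 'xyz': array([ 419.86710558,   -2.12252087, 1282.2899771 ]), 'attitude': array([-174.22718891,   -0.83293274,  -88.94189383])}
{'vertical_fov': 46.65266777383345, 'cx': 326.1841918252423, 'cy': 239.95687178902014, 'xyz': array([373.61734496, 635.52529269, 816.46392298]), 'attitude': array([-1.38407665e+02, -1.20297082e-01, -1.65334384e+02])}
```

View pics/top0.png

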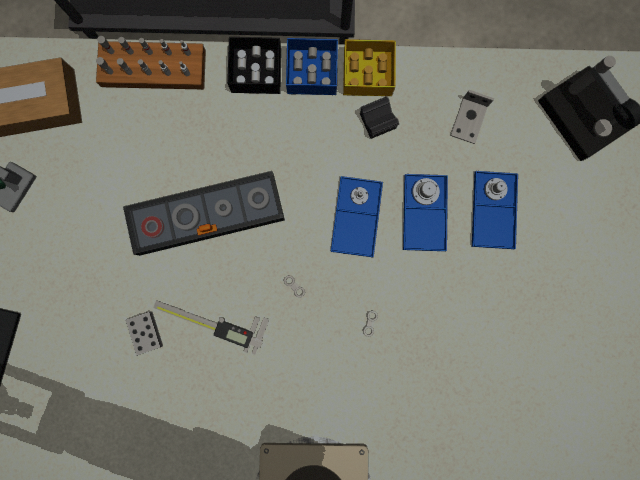

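View pics/side0.png

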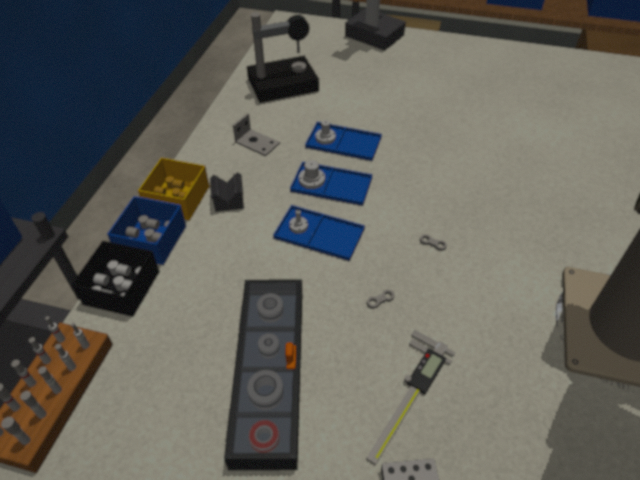

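The top view shows the closed case. From left to right (+y to -y) it holds NO-GO (151,226), large (185,216), small (223,208) and medium (258,198), with the orange grip at (206,229). The tray shafts are small at (360,195), large at (426,190) and medium at (497,187), with the empty compartments below them. The side view agrees.

```bash
cat > h.py <<'E'
import numpy as np, cv2
from scipy.spatial.transform import Rotation as R
from bench import status, viewer
def cam(n):
    m=viewer.camera_model(n); f=240/np.tan(np.radians(m["vertical_fov"]/2))
    return f,m["cx"],m["cy"],np.array(m["xyz"]),R.from_euler("xyz",m["attitude"],degrees=True).as_matrix()
def ray(n,p):
    f,cx,cy,C,A=cam(n); d=A@np.array([(p[0]-cx)/f,(p[1]-cy)/f,1]); return C,d/np.linalg.norm(d)
def plane(n,p,z):
    C,d=ray(n,p); return C+d*(z-C[2])/d[2]
def tri(p,q):
    M=np.zeros((3,3));b=np.zeros(3);L=[ray("top",p),ray("side",q)]
    for C,d in L:
        P=np.eye(3)-np.outer(d,d);M+=P;b+=P@C
    X=np.linalg.solve(M,b)
    return X,[float(np.linalg.norm((np.eye(3)-np.outer(d,d))@(X-C))) for C,d in L]
def proj(n,X):
    f,cx,cy,C,A=cam(n); c=A.T@(np.array(X)-C); return np.array([cx+f*c[0]/c[2],cy+f*c[1]/c[2]])
def blobs(mask,amin):
    cs,_=cv2.findContours(mask.astype(np.uint8),cv2.RETR_EXTERNAL,cv2.CHAIN_APPROX_NONE)
    return [c for c in cs if cv2.contourArea(c)>=amin]
def cen(c):
    m=cv2.moments(c); return np.array([m["m10"]/m["m00"],m["m01"]/m["m00"]])
def hsv(im): return cv2.cvtColor(im,cv2.COLOR_RGB2HSV)
E
python3 - <<'E'
from h import *
np.set_printoptions(precision=1,suppress=True)
I={n:cv2.imread(f"pics/{n}0.png")[:,:,::-1].copy() for n in("top","side")}
O={}
for n in I:
    H=hsv(I[n]); o=(H[...,0]<16)&(H[...,1]>190)&(H[...,2]>120)
    roi=np.zeros(o.shape,bool)
    if n=="top": roi[170:260,120:290]=1
    else: roi[280:470,220:310]=1
    b=max(blobs(o&roi,10),key=cv2.contourArea); O[n]=cen(b); print(n,"grip",O[n],cv2.contourArea(b))
print(tri(O["top"],O["side"]))
H=hsv(I["top"]); b=(abs(H[...,0].astype(int)-108)<12)&(H[...,1]>150)
b[:160]=0
b=cv2.morphologyEx(b.astype(np.uint8),cv2.MORPH_CLOSE,np.ones((9,9)))
for c in blobs(b,1500):
    bx=cv2.boxPoints(cv2.minAreaRect(c)); W=np.array([plane("top",p,9)[:2] for p in bx])
    e=[np.linalg.norm(W[i]-W[i-1]) for i in range(4)]
    i=int(np.argmax(e)); a=W[i]-W[i-1]; a/=np.linalg.norm(a); a*=np.sign(a[0])
    C=W.mean(0); print("tray",C,e,"dir",np.degrees(np.arctan2(a[1],a[0])),"empty(2 guesses)",C-a*39.5)
d=(I["top"].max(2)<95).astype(np.uint8); d[:160]=0; d[270:]=0; d[:,:110]=0; d[:,295:]=0
c=max(blobs(cv2.morphologyEx(d,cv2.MORPH_CLOSE,np.ones((7,7))),1000),key=cv2.contourArea)
bx=cv2.boxPoints(cv2.minAreaRect(c)); print(bx); W=np.array([plane("top",p,46.5)[:2] for p in bx]); print(W,W.mean(0),[np.linalg.norm(W[i]-W[i-1]) for i in range(4)])
cv2.imwrite("pics/case_crop.png",cv2.resize(I["top"][160:270,110:300,::-1],None,fx=4,fy=4,interpolation=cv2.INTER_CUBIC))
E
```

```text
top grip [205.2 228.1] 70.5
side grip [289.1 348.3] 61.5
(array([536.4, 224. ,  72.2]), [1.6737189563961277, 1.6737189563959487])
tray [571.9 -78.5] [np.float64(88.45500533414601), np.float64(159.17360057416693), np.float64(89.57735105527162), np.float64(159.19238276789645)] dir -6.90471484799924 empty(2 guesses) [532.7 -73.7]
tray [ 584.2 -220.9] [np.float64(160.1994502329253), np.float64(90.78687083803649), np.float64(160.38428041227658), np.float64(89.65044017694089)] dir -0.057338688677744935 empty(2 guesses) [ 544.7 -220.9]
tray [ 592.3 -368.3] [np.float64(90.60953473568689), np.float64(160.51707356630268), np.float64(91.76447157365018), np.float64(160.67349931087693)] dir -2.870238197616532 empty(2 guesses) [ 552.9 -366.3]
[[121.4 206. ]
 [272.5 169.7]
 [284.6 220.4]
 [133.6 256.7]]
[[578.7 398.8]
 [659.4  96.4]
 [555.9  68.9]
 [476.8 369.2]] [567.7 233.3] [np.float64(106.05950599436831), np.float64(313.05049933953813), np.float64(107.04761885035099), np.float64(310.5525334193666)]
```

View pics/case_crop.png

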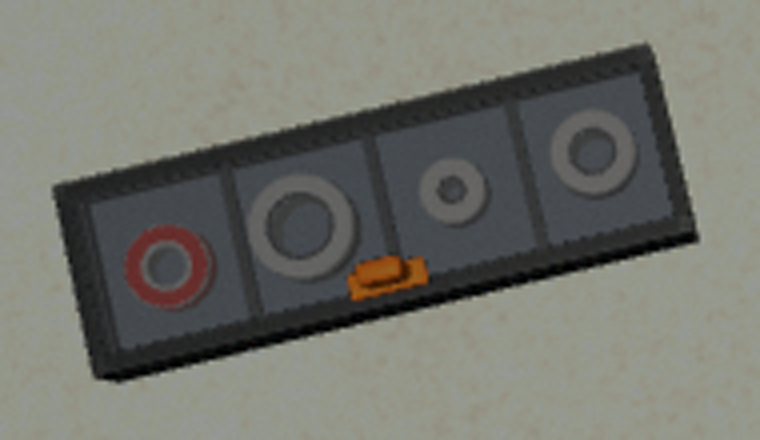

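The crop confirms the ring order. The rectangle fit puts the case at yaw about 14.9° with its centre near (570.6, 234). The grip at (536.5, 224.5) agrees in both views. Now I'm moving above the grip.

>>> arm_command --targets '[[[0.0392,-0.0358,0,0,0,0.0503,0],[0.0392,-0.0358,0,0,0,0.0503,0],[0.0392,-0.0358,0,0,0,0.0503,0],[0.0392,-0.0358,0,0,0,0.0503,0],[0.0392,-0.0358,-0.01,0,0,0.0503,0],[0.0392,-0.0358,-0.01,0,0,0.0503,0],[0.0392,-0.0358,-0.02,0,0,0.0503,0],[0.0392,-0.0358,-0.02,0,0,0.0503,0],[0.0392,-0.0358,-0.02,0,0,0.0503,0],[0.0392,-0.0358,-0.02,0,0,0.0503,0]]]' --force 30

```text
time: 1.35
tool_pos: [537.1, 223.0, 105.5]
tcp_rot: [180.0, -0.0, -165.0]
ft_force: [0.5, 0.1, 0.2]
finger_gap: 42.6
grip_force: 0.0
```

>>> arm_command --targets '[[[0,0,0,0,0,0,0],[0,0,0,0,0,0,0]]]'

```text
time: 1.6
tool_pos: [535.8, 224.4, 106.1]
tcp_rot: [180.0, -0.1, -165.2]
ft_force: [-0.6, -0.0, 0.8]
finger_gap: 42.6
grip_force: 0.0
```

>>> arm_command --targets '[[[0,0,-0.012,0,0,0,0],[0,0,-0.012,0,0,0,0],[0,0,-0.012,0,0,0,0],[0,0,-0.01,0,0,0,0],[0,0,-0.008,0,0,0,0],[0,0,0,0,0,0,-1],[0,0,0,0,0,0,-1],[0,0,0,0,0,0,-1],[0,0,0,0,0,0,-1]]]' --force 30

```text
time: 2.72
tool_pos: [536.6, 224.5, 52.9]
tcp_rot: [180.0, 0.0, -165.1]
ft_force: [-0.3, -0.0, 0.7]
finger_gap: -0.2
grip_force: 0.0
```

Run:
```python
from h import *
s=status.sense(); print(s['tool_pos'],s['finger_gap'],s['grip_force'],s['ft_force'])
a=viewer.snapshot("side")[270:480,200:400]; b=viewer.snapshot("top")[120:320,120:320]
cv2.imwrite("pics/g1.png",np.hstack([cv2.resize(x,(400,400)) for x in(a,b)])[:,:,::-1])
```

```text
[536.57089697 224.47488011  52.9382249 ] -0.2029954667821357 0.0 [-0.26392271 -0.01587351  0.7470884 ]
```

View pics/g1.png

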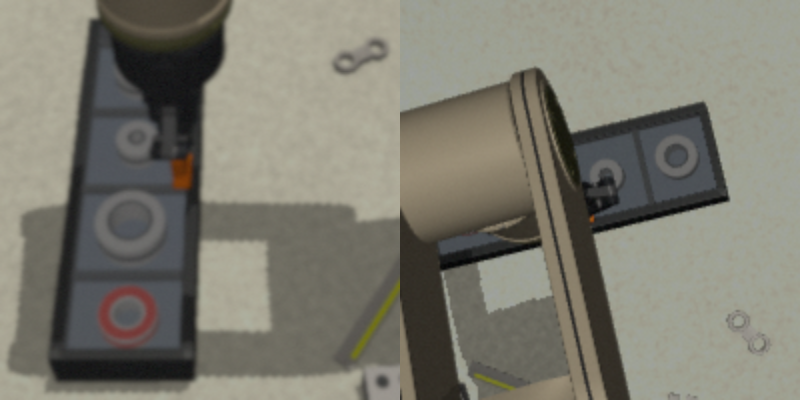

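The fingers closed on nothing. In the side crop the orange block is at about (180,172) with the fingers up and to the left at (170,140). In the top crop the fingers are at (600,195) and the orange at (590,218). So the fingers stand away from the block toward +x. I'll check the projections.

Run:
```python
from h import *
np.set_printoptions(precision=1,suppress=True)
for z in (53,72): print(z,proj("top",[536.6,224.5,z]),proj("side",[536.6,224.5,z]))
a=viewer.snapshot("side");H=hsv(a); o=(H[...,0]<16)&(H[...,1]>190)&(H[...,2]>100)
o[:280]=0;o[:,:220]=0;o[:,310:]=0
for c in blobs(o,8): print(cen(c),cv2.contourArea(c),cv2.boundingRect(c))
cv2.imwrite("pics/g2.png",np.hstack([cv2.resize(a[310:410,240:340],(400,400),interpolation=cv2.INTER_CUBIC),cv2.resize(cv2.imread("pics/side0.png")[310:410,240:340,::-1],(400,400),interpolation=cv2.INTER_CUBIC)])[:,:,::-1])
```

```text
53 [206.6 228.1] [290.5 355.2]
72 [204.8 227.2] [290.  348.8]
[291.  363.9] 40.0 (287, 352, 9, 17)
```

View pics/g2.png

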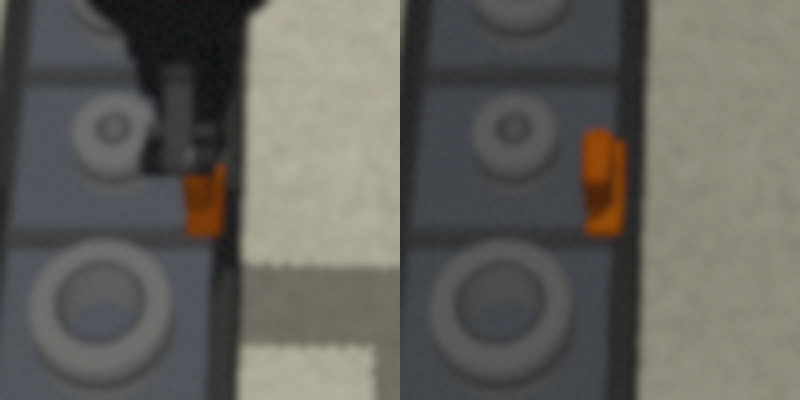

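Run:
```python
from h import *
np.set_printoptions(precision=1,suppress=True)
print("upright top",plane("top",(205,227.5),76.5)); print("base",plane("top",(207.3,230),47))
print("side upright top",plane("side",(289,349),76.5)); print("side base",plane("side",(291.5,358),47))
G=np.array([536.6,224.5]);t=np.radians(14.85);ex=np.array([np.cos(t),np.sin(t)]);ey=np.array([-ex[1],ex[0]])
for n in("top","side"):
  for z in (76.5,46.5):
    print(n,z,[np.round(proj(n,[*(G+sx*6*ex+sy*12*ey),z]),1).tolist() for sx,sy in((-1,-1),(1,-1),(1,1),(-1,1))])
for n,R_,s in(("top",(215,240,190,222),24),("side",(330,380,275,305),16)):
  y0,y1,x0,x1=R_
  im=cv2.imread(f"pics/{n}0.png")[y0:y1,x0:x1]
  cv2.imwrite(f"pics/z{n}.png",cv2.resize(im,None,fx=12,fy=12,interpolation=cv2.INTER_NEAREST))
a=cv2.imread("pics/ztop.png");b=cv2.imread("pics/zside.png");h=max(a.shape[0],b.shape[0])
pad=lambda m:cv2.copyMakeBorder(m,0,h-m.shape[0],0,0,cv2.BORDER_CONSTANT)
cv2.imwrite("pics/z.png",np.hstack([pad(a),pad(b)]))
```

```text
upright top [535.5 223.3  76.5]
base [533.4 224.   47. ]
side upright top [536.9 227.7  76.5]
side base [535.  225.7  47. ]
top 76.5 [[211.0, 228.4], [209.7, 222.6], [197.8, 225.4], [199.1, 231.3]]
top 46.5 [[213.6, 229.9], [212.3, 224.1], [200.7, 227.0], [202.0, 232.7]]
side 76.5 [[294.1, 340.4], [286.2, 340.4], [285.5, 354.3], [293.5, 354.3]]
side 46.5 [[294.9, 350.5], [287.2, 350.5], [286.5, 364.2], [294.3, 364.2]]
```

View pics/z.png

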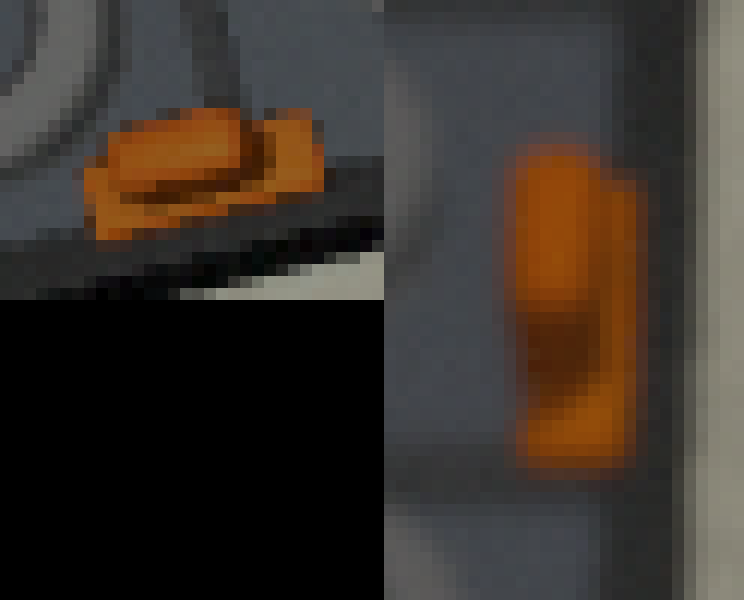

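Run:
```python
from h import *
a=viewer.snapshot("side")[290:380,255:325].astype(float); b=viewer.snapshot("top")[190:250,195:265].astype(float)
f=lambda x:cv2.resize(np.clip(255*(x/255)**.5,0,255).astype(np.uint8),None,fx=5.5,fy=5.5,interpolation=cv2.INTER_CUBIC)
a=f(a);b=f(b);b=cv2.copyMakeBorder(b,0,a.shape[0]-b.shape[0],0,0,cv2.BORDER_CONSTANT)
cv2.imwrite("pics/z2.png",np.hstack([a,b])[:,:,::-1]); print(a.shape)
```

```text
(495, 385, 3)
```

View pics/z2.png

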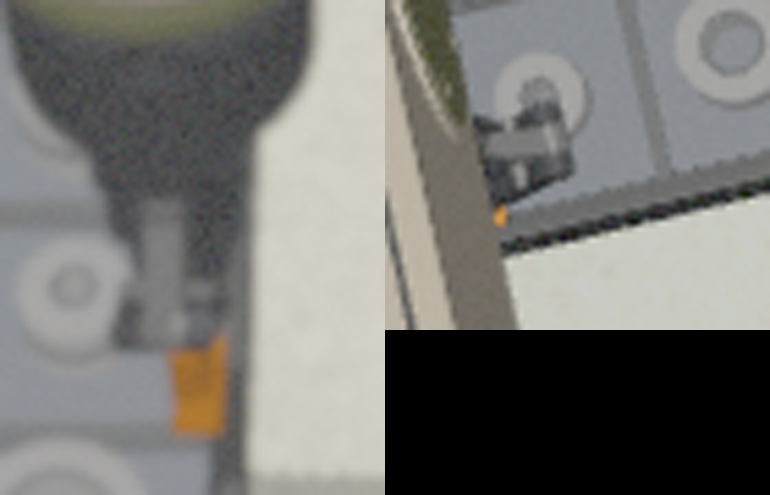

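>>> arm_command --targets '[[[0,0,-0.001,0,0,0,-1],[0,0,-0.001,0,0,0,-1],[0,0,0,0,0,0,-1]]]'

```text
time: 3.35
tool_pos: [536.4, 224.4, 51.7]
tcp_rot: [-180.0, 0.0, -165.1]
ft_force: [-3.8, -1.4, 10.0]
finger_gap: 0.1
grip_force: 5.0
```

>>> arm_command --targets '[[[0,0,0.01,0,0,0,-1],[0,0,0.03,0,0,0,-1],[-0.03,0,0.03,0,0,0,-1],[-0.05,0,0.03,0,0,0,-1],[-0.05,0,0,0,0,0,-1],[0,0,0,0,0,0,-1],[0,0,0,0,0,0,-1]]]'

```text
time: 4.22
tool_pos: [406.9, 224.6, 151.2]
tcp_rot: [180.0, 0.1, -165.1]
ft_force: [1.6, 0.3, -0.0]
finger_gap: -0.1
grip_force: 0.0
```

Run:
```python
from h import *
s=status.sense();p=s['tool_pos'];print(p,s['ft_force'],s['finger_gap'])
im=viewer.snapshot("side"); q=proj("side",p).round().astype(int); print(q)
y0=q[1]-80;x0=q[0]-60
a=im[y0:y0+110,x0:x0+120].astype(float); a=np.clip(255*(a/255)**.5,0,255).astype(np.uint8)
a=cv2.resize(a,None,fx=5,fy=5,interpolation=cv2.INTER_CUBIC); a[5*80:5*80+2,300-20:300+20]=[255,0,255];a[400-10:410,300:302]=[255,0,255]
cv2.imwrite("pics/t.png",a[:,:,::-1])
```

```text
[406.87761689 224.6288687  151.2225458 ] [ 1.55934356  0.25502574 -0.03350765] -0.08066518781949772
[377 340]
```

View pics/t.png

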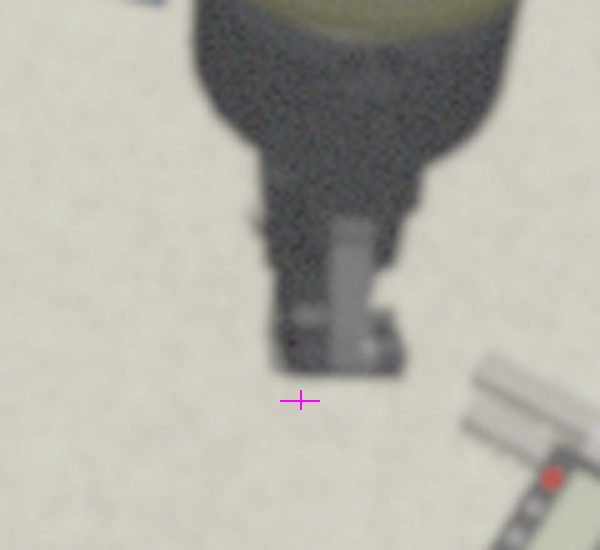

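The magenta mark is where TCP should project. The finger's visible end is at about (337,375) in the crop, 7 px right and 5 px up. Near the lid the fingers appeared 4 px to the left instead. I'll check the side camera against the top one.

Run:
```python
from h import *
np.set_printoptions(precision=1,suppress=True)
T=cv2.imread("pics/top0.png")[:,:,::-1].copy();S=cv2.imread("pics/side0.png")[:,:,::-1].copy()
for n,I in(("top",T),("side",S)):
    H=hsv(I); b=(abs(H[...,0].astype(int)-108)<14)&(H[...,1]>130)
    if n=="top": b[:160]=0
    else: b[:110]=0; b[:,:270]=0
    b=cv2.morphologyEx(b.astype(np.uint8),cv2.MORPH_CLOSE,np.ones((9,9)))
    for c in blobs(b,900): 
        bx=cv2.boxPoints(cv2.minAreaRect(c))
        print(n,cen(c).round(1),plane(n,cen(c),8)[:2],bx.round(0).tolist())
# red ring
for n,I in(("top",T),("side",S)):
    H=hsv(I); r=((H[...,0]<8)|(H[...,0]>172))&(H[...,1]>90)
    if n=="top": r[:200]=0;r[250:]=0;r[:,:125]=0;r[:,180:]=0
    else: r[:400]=0;r[:,:230]=0;r[:,300:]=0
    for c in blobs(r,100): print(n,"red",cen(c),plane(n,cen(c),26)[:2])
print(proj("top",[406.9,224.6,151.2]))
```

```text
top [356.4 216.4] [571.6 -78.4] [[330.0, 251.0], [340.0, 176.0], [383.0, 182.0], [373.0, 257.0]]
top [425.  212.4] [ 583. -222.] [[403.0, 250.0], [404.0, 174.0], [447.0, 174.0], [446.0, 250.0]]
top [494.5 209.8] [ 591.5 -368.3] [[471.0, 247.0], [474.0, 171.0], [517.0, 172.0], [515.0, 248.0]]
side [319.2 232.2] [572.  -75.3] [[273.0, 237.0], [284.0, 203.0], [363.0, 226.0], [353.0, 261.0]]
side [339.4 185.6] [ 565.7 -216. ] [[290.0, 191.0], [296.0, 161.0], [371.0, 175.0], [365.0, 205.0]]
side [348.3 142.3] [ 580.6 -362.7] [[306.0, 146.0], [311.0, 121.0], [380.0, 135.0], [375.0, 160.0]]
top red [151.2 225.9] [541.4 342.7]
side red [263.3 433.9] [542.6 343.3]
[194.  293.6]
```

The two cameras agree on the red ring to about 1 mm. What I took for the fingertip is the near knuckle, which hides the tip. I'll turn the gripper by 90° so the fingers are side-on and check the tip directly.

>>> arm_command --targets '[[[0,0,0,0,0,-0.175,-1],[0,0,0,0,0,-0.175,-1],[0,0,0,0,0,-0.175,-1],[0,0,0,0,0,-0.175,-1],[0,0,0,0,0,-0.175,-1],[0,0,0,0,0,-0.175,-1],[0,0,0,0,0,-0.175,-1],[0,0,0,0,0,-0.175,-1],[0,0,0,0,0,-0.17,-1],[0,0,0,0,0,0,-1]]]'

```text
time: 5.52
tool_pos: [407.2, 224.3, 150.4]
tcp_rot: [-180.0, 0.0, 105.0]
ft_force: [0.3, 0.9, 0.7]
finger_gap: 0.1
grip_force: 0.0
```

Run:
```python
from h import *
s=status.sense();p=s['tool_pos'];print(p,s['tcp_rot'],s['joint_pos'])
im=viewer.snapshot("side"); q=proj("side",p).round().astype(int); print(q,proj("side",p+[0,0,24]))
y0=q[1]-80;x0=q[0]-60
a=im[y0:y0+110,x0:x0+120].astype(float); a=np.clip(255*(a/255)**.5,0,255).astype(np.uint8)
a=cv2.resize(a,None,fx=5,fy=5,interpolation=cv2.INTER_CUBIC); a[5*80:5*80+2,300-20:300+20]=[255,0,255];a[400-10:410,300:302]=[255,0,255]
cv2.imwrite("pics/t2.png",a[:,:,::-1])
```

```text
[407.19422864 224.30293774 150.44517832] [-1.79987329e+02  7.79738228e-03  1.04970466e+02] [ 2.25302114e+01 -1.20455569e+01  1.10152760e+02 -6.12362297e-03
  8.19063838e+01  7.56060903e+00]
[377 340] [378.33942862 330.79080325]
```

View pics/t2.png

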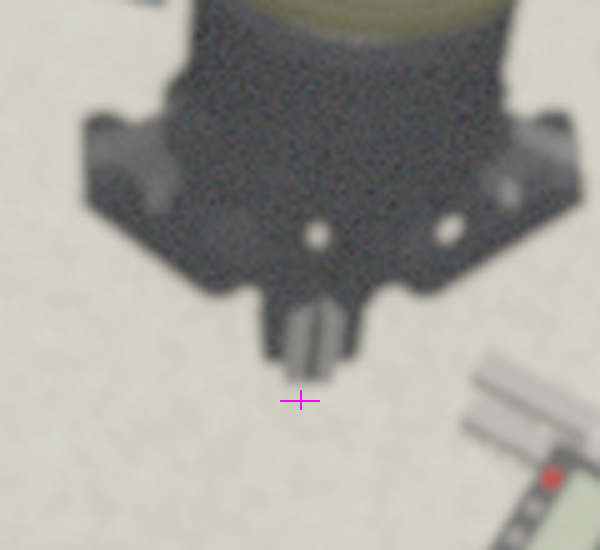

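Seen side-on, the pad ends are about 9 px (22–24 mm) higher than the reported TCP. Contact at TCP z≈52 on the block's top (76.5) gives the same figure. So the real fingertips are about 24.5 mm above the reported TCP, and I missed by closing above the block. I'll go back over it and down by that much more.

>>> arm_command --targets '[[[0.01,0,0,0,0,0.175,0],[0.015,0,0,0,0,0.175,0],[0.015,0,0,0,0,0.175,0],[0.015,0,0,0,0,0.175,0],[0.015,0.001,0,0,0,0.175,0],[0.015,0,0,0,0,0.175,0],[0.015,0,-0.02,0,0,0.175,0],[0.015,0,-0.02,0,0,0.175,0],[0.015,0,-0.02,0,0,0.17,0],[0,0,0,0,0,0,0]]]'

```text
time: 6.82
tool_pos: [535.6, 224.7, 88.2]
tcp_rot: [-180.0, -0.2, -165.0]
ft_force: [-0.8, -0.4, -0.1]
finger_gap: 43.1
grip_force: 0.0
```

>>> arm_command --targets '[[[0,0,-0.02,0,0,0,0],[0,0,-0.015,0,0,0,0],[0,0,-0.008,0,0,0,0],[0,0,-0.007,0,0,0,0],[0,0,-0.006,0,0,0,0],[0,0,-0.004,0,0,0,0],[0,0,0,0,0,0,0]]]'

```text
time: 7.7
tool_pos: [536.1, 225.4, 30.3]
tcp_rot: [180.0, -0.0, -165.1]
ft_force: [-0.1, -0.2, 0.3]
finger_gap: 42.3
grip_force: 0.0
```

>>> arm_command --targets '[[[0,0,0,0,0,0,-1],[0,0,0,0,0,0,-1],[0,0,0,0,0,0,-1],[0,0,0,0,0,0,-1]]]' --force 30

```text
time: 8.2
tool_pos: [536.8, 224.6, 31.1]
tcp_rot: [-179.9, 0.0, -165.1]
ft_force: [0.1, -5.8, 2.7]
finger_gap: 23.1
grip_force: 30.9
```

Run:
```python
import numpy as np
t=np.radians(np.r_[0,3,7,12,17.5:96:6]);a=np.radians(149)-t
P=99.1*np.c_[np.cos(a),np.sin(a)];d=np.diff(P,axis=0)/1000;c,s=np.cos(np.radians(14.9)),np.sin(np.radians(14.9))
print(np.degrees(t)[-1],[[round(x*c,4),round(x*s,4),round(z,4)] for x,z in d])
```

```text
95.5 [[np.float64(0.0027), np.float64(0.0007), np.float64(0.0044)], [np.float64(0.0039), np.float64(0.001), np.float64(0.0056)], [np.float64(0.0054), np.float64(0.0014), np.float64(0.0066)], [np.float64(0.0066), np.float64(0.0018), np.float64(0.0066)], [np.float64(0.0078), np.float64(0.0021), np.float64(0.0065)], [np.float64(0.0085), np.float64(0.0022), np.float64(0.0056)], [np.float64(0.009), np.float64(0.0024), np.float64(0.0046)], [np.float64(0.0094), np.float64(0.0025), np.float64(0.0036)], [np.float64(0.0097), np.float64(0.0026), np.float64(0.0026)], [np.float64(0.0099), np.float64(0.0026), np.float64(0.0015)], [np.float64(0.01), np.float64(0.0027), np.float64(0.0005)], [np.float64(0.01), np.float64(0.0027), np.float64(-0.0006)], [np.float64(0.0099), np.float64(0.0026), np.float64(-0.0017)], [np.float64(0.0097), np.float64(0.0026), np.float64(-0.0028)], [np.float64(0.0093), np.float64(0.0025), np.float64(-0.0038)], [np.float64(0.0089), np.float64(0.0024), np.float64(-0.0048)], [np.float64(0.0084), np.float64(0.0022), np.float64(-0.0057)]]
```

>>> arm_command --targets '[[[0.0027,0.0007,0.0044,0,0,0,-1],[0.0039,0.001,0.0056,0,0,0,-1],[0.0054,0.0014,0.0066,0,0,0,-1],[0.0066,0.0018,0.0066,0,0,0,-1],[0.0078,0.0021,0.0065,0,0,0,-1]]]'

```text
time: 8.82
tool_pos: [561.9, 231.3, 59.4]
tcp_rot: [-179.9, -0.2, -165.1]
ft_force: [0.4, -6.1, -7.2]
finger_gap: 23.2
grip_force: 29.7
```

Low forces, gap held; continuing.

>>> arm_command --targets '[[[0.0085,0.0022,0.0056,0,0,0,-1],[0.009,0.0024,0.0046,0,0,0,-1],[0.0094,0.0025,0.0036,0,0,0,-1],[0.0097,0.0026,0.0026,0,0,0,-1],[0.0099,0.0026,0.0015,0,0,0,-1],[0.01,0.0027,0.0005,0,0,0,-1]]]'

```text
time: 9.57
tool_pos: [619.2, 246.6, 78.8]
tcp_rot: [-179.9, -0.1, -165.1]
ft_force: [-1.6, -6.5, 0.2]
finger_gap: 23.4
grip_force: 29.4
```

>>> arm_command --targets '[[[0.01,0.0027,-0.0006,0,0,0,-1],[0.0099,0.0026,-0.0017,0,0,0,-1],[0.0097,0.0026,-0.0028,0,0,0,-1],[0.0093,0.0025,-0.0038,0,0,0,-1],[0.0089,0.0024,-0.0048,0,0,0,-1],[0,0,0,0,0,0,-1]]]'

```text
time: 10.32
tool_pos: [669.1, 259.8, 66.5]
tcp_rot: [-180.0, 0.2, -165.1]
ft_force: [2.5, -5.4, 5.0]
finger_gap: 23.1
grip_force: 29.7
```

>>> arm_command --targets '[[[0.0084,0.0022,-0.0057,0,0,0,-1],[0.004,0.001,-0.003,0,0,0,0],[0.01,0.0025,0,0,0,0,0],[0.01,0.0025,0.002,0,0,0,0],[0.01,0.0025,0.02,0,0,0,0],[0,0,0.03,0,0,0,0],[0,0,0.04,0,0,0,0],[0,0,0.04,0,0,0,0],[0,0,0.04,0,0,0,0]]]'

```text
time: 11.45
tool_pos: [708.9, 271.6, 229.5]
tcp_rot: [180.0, -0.0, -165.1]
ft_force: [0.0, 1.0, -0.9]
finger_gap: 42.7
grip_force: 0.0
```

>>> arm_command --targets '[[[0,-0.045,0,0,0,-0.175,0.45],[0,-0.045,0,0,0,-0.175,0.45],[0,-0.045,0,0,0,-0.175,0.45],[0,-0.045,0,0,0,-0.175,0.45],[0,-0.045,0,0,0,-0.175,0.45],[0,-0.045,0,0,0,-0.175,0.45],[0,-0.045,0,0,0,-0.175,0.45],[0,-0.045,0,0,0,-0.175,0.45],[0,-0.045,0,0,0,-0.17,0.45],[0,0,0,0,0,0,0.45]]]'

```text
time: 12.7
tool_pos: [708.9, -137.4, 227.8]
tcp_rot: [-180.0, -0.0, 104.6]
ft_force: [0.0, 0.8, 0.4]
finger_gap: 62.2
grip_force: 0.0
```

Run:
```python
from h import *
for n in("top","side"): cv2.imwrite(f"pics/{n}1.png",viewer.snapshot(n)[:,:,::-1])
a=cv2.imread("pics/top1.png")[120:280,90:330];b=cv2.imread("pics/side1.png")[220:480,180:400]
cv2.imwrite("pics/o.png",np.hstack([cv2.resize(a,(450,300)),cv2.resize(b,(340,300))]))
```

```text
(no output)
```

View pics/o.png

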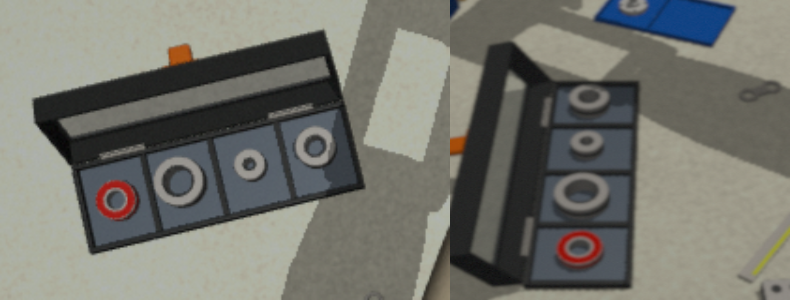

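The lid stands open with all four rings visible, in the order red, large, small, medium. Now I'm measuring the ring tops in both views.

Run:
```python
from h import *
np.set_printoptions(precision=1,suppress=True)
Z={"large":34,"small":30,"medium":32};C={"large":(185,216),"small":(223,208),"medium":(258,198)}
for k,z in Z.items():
    X0=plane("top",C[k],z)
    for n in("top","side"):
        im=cv2.imread(f"pics/{n}1.png"); H=hsv(im[:,:,::-1].copy()); q=proj(n,X0)
        m=((H[...,1]<45)&(H[...,2]>118)).astype(np.uint8); yy,xx=np.mgrid[:480,:640]; m[(xx-q[0])**2+(yy-q[1])**2>23**2]=0
        c=max(blobs(m,20),key=cv2.contourArea); e=cv2.fitEllipse(cv2.convexHull(c)); P=plane(n,e[0],z)
        sc=np.linalg.norm(plane(n,(e[0][0]+1,e[0][1]),z)-P)
        print(k,n,"ctr",np.array(e[0]),"diam mm",e[1][0]*sc,e[1][1]*sc,"world",P[:2])
```

```text
large top ctr [184.6 216. ] diam mm 51.02255569639681 52.72903597648649 world [562.4 273.7]
large side ctr [264.5 385.7] diam mm 45.69532930448487 51.4427543183935 world [563.6 274.6]
small top ctr [222.6 207. ] diam mm 31.135840216183272 32.23644421427861 world [582.8 197.6]
small side ctr [268.  341.9] diam mm 26.18861700765004 29.979276289498948 world [584.2 198.1]
medium top ctr [257.4 197.3] diam mm 40.37406542845692 42.531324062502016 world [604.1 126.7]
medium side ctr [271.2 284.6] diam mm 15.063367514286487 38.21518475257956 world [615.3  87.7]
```

>>> arm_command --targets '[[[-0.0146,0.0412,0,0,0,0,0.45],[-0.0146,0.0412,0,0,0,0,0.45],[-0.0146,0.0412,0,0,0,0,0.45],[-0.0146,0.0412,0,0,0,0,0.45],[-0.0146,0.0412,0,0,0,0,0.45],[-0.0146,0.0412,0,0,0,0,0.45],[-0.0146,0.0412,0,0,0,0,0.45],[-0.0146,0.0412,0,0,0,0,0.45],[-0.0146,0.0412,0,0,0,0,0.45],[-0.0146,0.0412,0,0,0,0,0.45]]]'

```text
time: 14.05
tool_pos: [561.6, 281.1, 228.5]
tcp_rot: [180.0, -0.0, 105.2]
ft_force: [0.4, 0.1, -0.1]
finger_gap: 61.9
grip_force: 0.0
```

>>> arm_command --targets '[[[0,0,-0.04,0,0,0,0.45],[0,0,-0.05,0,0,0,0.45],[0,0,-0.05,0,0,0,0.45],[0,0,-0.04,0,0,0,0.45],[0,0,0,0,0,0,0.45],[0,0,0,0,0,0,0.45],[0,0,0,0,0,0,0.45]]]'

```text
time: 14.92
tool_pos: [565.2, 279.1, 51.4]
tcp_rot: [179.7, -0.0, 105.0]
ft_force: [-0.0, 0.1, 0.1]
finger_gap: 61.6
grip_force: 0.0
```

>>> arm_command --targets '[[[-0.0005,-0.004,-0.02,0,0,0,0.45],[0,0,-0.015,0,0,0,0.45],[0,0,-0.012,0,0,0,0.45],[0,0,0,0,0,0,0.45],[0,0,0,0,0,0,0.45],[0,0,0,0,0,0,0.45]]]'

```text
time: 15.68
tool_pos: [563.5, 274.2, 2.0]
tcp_rot: [179.9, -0.0, 105.0]
ft_force: [0.6, 0.7, 0.2]
finger_gap: 61.7
grip_force: 0.0
```

Run:
```python
from h import *
np.set_printoptions(precision=1,suppress=True)
for i in range(3):
    im=viewer.snapshot("side"); s=status.sense();print(s['tool_pos'],s['ft_force'],s['finger_gap'])
q=proj("side",s['tool_pos']+[0,0,25]).round().astype(int); print(q)
a=im[q[1]-70:q[1]+40,q[0]-75:q[0]+75].astype(float); a=np.clip(255*(a/255)**.5,0,255).astype(np.uint8)
cv2.imwrite("pics/r1.png",cv2.resize(a,None,fx=5,fy=5,interpolation=cv2.INTER_CUBIC)[:,:,::-1])
```

```text
[563.4 274.2   1.9] [ 0.  -0.5  0.7] 62.004891362627326
[563.4 274.1   1.9] [-0.1  0.1 -0.7] 62.020349676349085
[563.3 274.1   1.8] [-1.  -0.5  0.2] 61.94696582376927
[265 388]
```

View pics/r1.png

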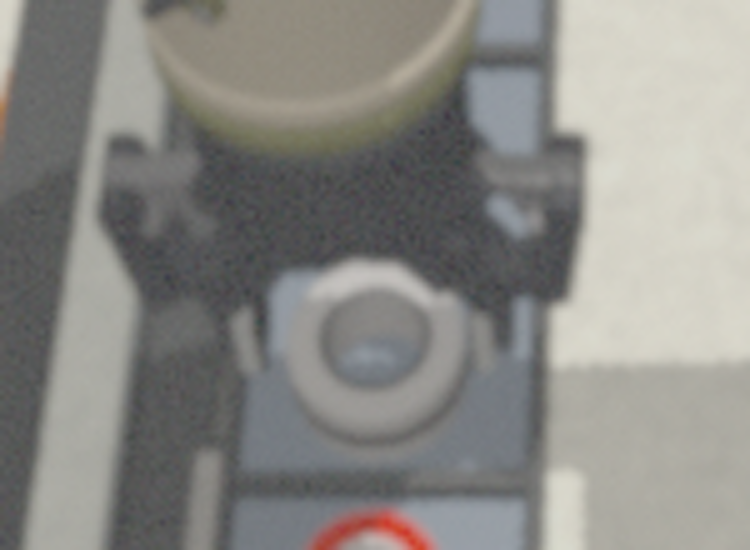

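The fingers straddle the large ring. The pad ends are at (250,375) and (485,370) in the crop and the ring spans columns 285–470, with the tips about 28 mm above the reported TCP. I'll go down another 12 mm with a small -x correction, then close.

>>> arm_command --targets '[[[-0.001,0,-0.004,0,0,0,0.45],[0,0,-0.004,0,0,0,0.45],[0,0,-0.002,0,0,0,0.45],[0,0,-0.002,0,0,0,0.45],[0,0,0,0,0,0,0.45]]]'

```text
time: 16.45
tool_pos: [561.7, 273.8, -11.1]
tcp_rot: [-180.0, 0.0, 105.0]
ft_force: [-0.2, -0.5, 0.2]
finger_gap: 61.5
grip_force: 0.0
```

>>> arm_command --targets '[[[0,0,0,0,0,0,-1],[0,0,0,0,0,0,-1],[0,0,0,0,0,0,-1],[0,0,0,0,0,0,-1]]]' --force 50

```text
time: 16.95
tool_pos: [562.3, 274.1, -10.2]
tcp_rot: [179.9, -0.0, 105.0]
ft_force: [-0.9, -0.4, 5.9]
finger_gap: 52.7
grip_force: 53.0
```

>>> arm_command --targets '[[[0,0,0.004,0,0,0,-1],[0,0,0.008,0,0,0,-1],[0,0,0.015,0,0,0,-1],[0,0,0.02,0,0,0,-1],[0,0,0.025,0,0,0,-1],[0,0,0.01,0,0,0,-1],[0,0,0,0,0,0,-1]]]'

```text
time: 17.82
tool_pos: [562.8, 274.3, 72.8]
tcp_rot: [179.8, -0.0, 105.0]
ft_force: [-1.1, 0.6, -4.3]
finger_gap: 52.8
grip_force: 53.1
```

>>> arm_command --targets '[[[-0.0017,-0.02,0,0,0,0,-1],[-0.0017,-0.04,0,0,0,0,-1],[-0.0017,-0.052,0,0,0,0,-1],[-0.0017,-0.052,0,0,0,0,-1],[-0.0017,-0.052,0,0,0,0,-1],[-0.0017,-0.052,0,0,0,0,-1],[-0.0017,-0.052,0,0,0,0,-1],[-0.0017,-0.052,0,0,0,0,-1],[-0.0017,-0.052,0,0,0,0,-1],[-0.0018,-0.0388,0,0,0,0,-1]]]'

```text
time: 19.08
tool_pos: [542.8, -191.5, 69.9]
tcp_rot: [-179.9, -0.0, 104.9]
ft_force: [-0.2, 0.5, -2.9]
finger_gap: 52.9
grip_force: 53.2
```

>>> arm_command --targets '[[[0,-0.02,0,0,0,0,-1],[0,-0.012,0,0,0,0,-1],[0,0,-0.02,0,0,0,-1],[0,0,-0.03,0,0,0,-1],[0,0,-0.015,0,0,0,-1],[0,0,-0.008,0,0,0,-1],[0,0,0,0,0,0,-1],[0,0,0,0,0,0,-1]]]'

```text
time: 20.08
tool_pos: [545.7, -221.2, -0.7]
tcp_rot: [179.9, 0.1, 105.0]
ft_force: [0.2, 0.7, -2.8]
finger_gap: 52.9
grip_force: 53.3
```

>>> arm_command --targets '[[[0,0,-0.005,0,0,0,-1],[0,0,-0.004,0,0,0,-1],[0,0,-0.001,0,0,0,-1],[0,0,-0.001,0,0,0,-1],[0,0,0,0,0,0,-1]]]'

```text
time: 20.7
tool_pos: [544.7, -220.9, -12.9]
tcp_rot: [-180.0, -0.0, 105.0]
ft_force: [0.2, -0.6, -3.4]
finger_gap: 52.2
grip_force: 53.3
```

>>> arm_command --targets '[[[0,0,-0.001,0,0,0,-1],[0,0,0,0,0,0,-1]]]'

```text
time: 20.95
tool_pos: [544.9, -221.0, -13.2]
tcp_rot: [180.0, 0.0, 105.0]
ft_force: [-3.5, 0.9, 3.8]
finger_gap: 52.1
grip_force: 53.9
```

Ring touched the floor. I'm releasing, then rising.

>>> arm_command --targets '[[[0,0,0,0,0,0,0.3],[0,0,0,0,0,0,0.5],[0,0,0,0,0,0,0.5],[0,0,0.01,0,0,0,0.5],[0,0,0.02,0,0,0,0.5],[0,0,0.03,0,0,0,0.5],[0,0,0.04,0,0,0,0.5],[0.005,0.03,0.02,0,0,0,0.3],[0.005,0.04,0,0,0,0,0.3],[0.005,0.05,0,0,0,0,0.3]]]'

```text
time: 22.2
tool_pos: [560.9, -100.6, 108.9]
tcp_rot: [179.8, 0.1, 104.9]
ft_force: [1.2, 0.8, 0.2]
finger_gap: 55.5
grip_force: 0.0
```

>>> arm_command --targets '[[[0.004,0.02,0,0,0,0,0.3],[0.006,0.04,0,0,0,0,0.3],[0.008,0.045,0,0,0,0,0.3],[0.008,0.045,0,0,0,0,0.3],[0.008,0.04,0,0,0,0,0.3],[0.007,0.025,0,0,0,0,0.3],[0.004,0.013,0,0,0,0,0.3],[0,0,-0.03,0,0,0,0.3],[0,0,-0.04,0,0,0,0.3],[0,0,0,0,0,0,0.3]]]'

```text
time: 23.45
tool_pos: [601.6, 125.9, 32.8]
tcp_rot: [-179.6, -0.0, 104.9]
ft_force: [-1.2, 0.0, -1.3]
finger_gap: 55.3
grip_force: 0.0
```

>>> arm_command --targets '[[[0,0,-0.015,0,0,0,0.3],[0,0,-0.01,0,0,0,0.3],[0,0,0,0,0,0,0.3],[0,0,0,0,0,0,0.3]]]'

```text
time: 23.95
tool_pos: [605.2, 127.2, 11.9]
tcp_rot: [180.0, 0.0, 105.0]
ft_force: [-0.4, 0.3, 1.3]
finger_gap: 55.5
grip_force: 0.0
```

>>> arm_command --targets '[[[0,0,-0.008,0,0,0,0.3],[0,0,-0.006,0,0,0,0.3],[0,0,-0.004,0,0,0,0.3],[0,0,-0.002,0,0,0,0.3],[0,0,0,0,0,0,0.3]]]'

```text
time: 24.58
tool_pos: [604.6, 127.1, -9.0]
tcp_rot: [-180.0, -0.0, 105.0]
ft_force: [-0.0, 0.5, 0.8]
finger_gap: 55.9
grip_force: 0.0
```

>>> arm_command --targets '[[[0,0,0,0,0,0,-1],[0,0,0,0,0,0,-1],[0,0,0,0,0,0,-1],[0,0,0,0,0,0,-1]]]' --force 50

```text
time: 25.08
tool_pos: [605.2, 127.2, -8.2]
tcp_rot: [179.9, 0.0, 105.0]
ft_force: [-0.1, 0.2, 5.5]
finger_gap: 41.8
grip_force: 51.4
```

>>> arm_command --targets '[[[0,0,0.004,0,0,0,-1],[0,0,0.008,0,0,0,-1],[0,0,0.015,0,0,0,-1],[0,0,0.02,0,0,0,-1],[0,0,0.025,0,0,0,-1],[0,0,0.01,0,0,0,-1],[0,0,0,0,0,0,-1]]]'

```text
time: 25.95
tool_pos: [605.8, 127.3, 74.8]
tcp_rot: [179.8, 0.0, 105.0]
ft_force: [0.0, -1.4, -1.9]
finger_gap: 41.8
grip_force: 51.0
```

>>> arm_command --targets '[[[-0.002,-0.02,0,0,0,0,-1],[-0.004,-0.04,0,0,0,0,-1],[-0.0055,-0.052,0,0,0,0,-1],[-0.0055,-0.052,0,0,0,0,-1],[-0.0055,-0.052,0,0,0,0,-1],[-0.0055,-0.052,0,0,0,0,-1],[-0.0055,-0.052,0,0,0,0,-1],[-0.0055,-0.052,0,0,0,0,-1],[-0.0055,-0.052,0,0,0,0,-1],[-0.004,-0.0384,0,0,0,0,-1]]]'

```text
time: 27.2
tool_pos: [554.0, -338.0, 71.7]
tcp_rot: [-179.9, -0.1, 104.9]
ft_force: [0.3, 0.6, -2.4]
finger_gap: 41.3
grip_force: 51.0
```

>>> arm_command --targets '[[[-0.0023,-0.02,0,0,0,0,-1],[-0.001,-0.011,0,0,0,0,-1],[0,0,-0.02,0,0,0,-1],[0,0,-0.03,0,0,0,-1],[0,0,-0.015,0,0,0,-1],[0,0,-0.008,0,0,0,-1],[0,0,0,0,0,0,-1],[0,0,0,0,0,0,-1]]]'

```text
time: 28.2
tool_pos: [553.8, -366.8, 1.5]
tcp_rot: [179.9, 0.1, 105.0]
ft_force: [0.4, 0.2, -1.6]
finger_gap: 41.5
grip_force: 51.0
```

>>> arm_command --targets '[[[0,0,-0.005,0,0,0,-1],[0,0,-0.004,0,0,0,-1],[0,0,-0.001,0,0,0,-1],[0,0,-0.001,0,0,0,-1],[0,0,0,0,0,0,-1]]]'

```text
time: 28.82
tool_pos: [552.9, -366.3, -10.9]
tcp_rot: [-180.0, -0.0, 105.0]
ft_force: [-0.7, 0.3, -1.8]
finger_gap: 41.6
grip_force: 51.0
```

>>> arm_command --targets '[[[0,0,-0.001,0,0,0,-1],[0,0,0,0,0,0,-1]]]'

```text
time: 29.08
tool_pos: [553.1, -366.4, -11.2]
tcp_rot: [180.0, 0.0, 105.0]
ft_force: [-1.0, 0.9, 3.5]
finger_gap: 41.5
grip_force: 51.5
```

>>> arm_command --targets '[[[0,0,0,0,0,0,0.1],[0,0,0,0,0,0,0.2],[0,0,0,0,0,0,0.2],[0,0,0.01,0,0,0,0.2],[0,0,0.02,0,0,0,0.2],[0,0,0.03,0,0,0,0.2],[0,0,0.04,0,0,0,0.2],[0,0.03,0.02,0,0,0,0.1],[0,0.04,0,0,0,0,0.1],[0,0.05,0,0,0,0,0.1]]]'

```text
time: 30.32
tool_pos: [553.8, -246.3, 111.0]
tcp_rot: [179.8, 0.2, 104.9]
ft_force: [0.8, 0.6, -0.5]
finger_gap: 46.6
grip_force: 0.0
```

>>> arm_command --targets '[[[0.003,0.052,0,0,0,0,0.1],[0.004,0.052,0,0,0,0,0.1],[0.004,0.052,0,0,0,0,0.1],[0.004,0.052,0,0,0,0,0.1],[0.004,0.052,0,0,0,0,0.1],[0.004,0.052,0,0,0,0,0.1],[0.004,0.052,0,0,0,0,0.1],[0.0035,0.045,0,0,0,0,0.1],[0,0.025,0,0,0,0,0.1],[0,0.0103,0,0,0,0,0.1]]]'

```text
time: 31.58
tool_pos: [583.9, 199.7, 109.9]
tcp_rot: [179.9, -0.0, 105.1]
ft_force: [-0.0, -0.5, 0.4]
finger_gap: 47.1
grip_force: 0.0
```

>>> arm_command --targets '[[[0,0,-0.02,0,0,0,0.1],[0,0,-0.035,0,0,0,0.1],[0,0,-0.025,0,0,0,0.1],[0,0,-0.015,0,0,0,0.1],[0,0,0,0,0,0,0.1],[0,0,0,0,0,0,0.1]]]'

```text
time: 32.33
tool_pos: [584.4, 197.8, 14.3]
tcp_rot: [179.9, 0.0, 104.9]
ft_force: [0.9, 1.1, 0.6]
finger_gap: 46.6
grip_force: 0.0
```

>>> arm_command --targets '[[[0,0,-0.01,0,0,0,0.1],[0,0,-0.007,0,0,0,0.1],[0,0,-0.005,0,0,0,0.1],[0,0,-0.002,0,0,0,0.1],[0,0,-0.002,0,0,0,0.1],[0,0,0,0,0,0,0.1]]]'

```text
time: 33.08
tool_pos: [583.4, 198.0, -12.9]
tcp_rot: [-180.0, -0.0, 105.0]
ft_force: [0.2, 0.5, -0.5]
finger_gap: 46.7
grip_force: 0.0
```

>>> arm_command --targets '[[[0,0,0,0,0,0,-1],[0,0,0,0,0,0,-1],[0,0,0,0,0,0,-1],[0,0,0,0,0,0,-1]]]' --force 45

```text
time: 33.58
tool_pos: [583.9, 198.1, -12.3]
tcp_rot: [179.9, -0.0, 105.0]
ft_force: [-0.1, 0.4, 3.2]
finger_gap: 31.6
grip_force: 45.6
```

>>> arm_command --targets '[[[0,0,0.004,0,0,0,-1],[0,0,0.008,0,0,0,-1],[0,0,0.015,0,0,0,-1],[0,0,0.02,0,0,0,-1],[0,0,0.025,0,0,0,-1],[0,0,0.01,0,0,0,-1],[0,0,0,0,0,0,-1]]]'

```text
time: 34.45
tool_pos: [584.5, 198.3, 70.8]
tcp_rot: [179.8, 0.0, 105.0]
ft_force: [0.3, 0.4, -2.3]
finger_gap: 31.6
grip_force: 45.1
```

>>> arm_command --targets '[[[-0.004,-0.02,0,0,0,0,-1],[-0.0075,-0.04,0,0,0,0,-1],[-0.009,-0.05,0,0,0,0,-1],[-0.009,-0.05,0,0,0,0,-1],[-0.009,-0.05,0,0,0,0,-1],[-0.0072,-0.035,0,0,0,0,-1],[-0.003,-0.018,0,0,0,0,-1],[-0.002,-0.0087,0,0,0,0,-1]]]'

```text
time: 35.45
tool_pos: [531.9, -74.6, 68.5]
tcp_rot: [-179.9, -0.0, 104.9]
ft_force: [0.1, 0.0, -1.6]
finger_gap: 31.4
grip_force: 45.1
```

>>> arm_command --targets '[[[0,0,-0.02,0,0,0,-1],[0,0,-0.03,0,0,0,-1],[0,0,-0.015,0,0,0,-1],[0,0,-0.008,0,0,0,-1],[0,0,0,0,0,0,-1],[0,0,0,0,0,0,-1]]]'

```text
time: 36.2
tool_pos: [533.7, -73.8, -2.8]
tcp_rot: [179.9, 0.0, 105.0]
ft_force: [-0.2, -0.7, -1.6]
finger_gap: 31.2
grip_force: 45.0
```

>>> arm_command --targets '[[[0,0,-0.005,0,0,0,-1],[0,0,-0.004,0,0,0,-1],[0,0,-0.001,0,0,0,-1],[0,0,-0.001,0,0,0,-1],[0,0,0,0,0,0,-1]]]'

```text
time: 36.83
tool_pos: [532.7, -73.7, -14.8]
tcp_rot: [-180.0, -0.0, 105.0]
ft_force: [-0.2, -0.2, -2.2]
finger_gap: 31.3
grip_force: 45.0
```

>>> arm_command --targets '[[[0,0,-0.001,0,0,0,-1],[0,0,0,0,0,0,-1]]]'

```text
time: 37.08
tool_pos: [532.9, -73.7, -15.4]
tcp_rot: [180.0, 0.0, 105.0]
ft_force: [-1.2, -0.5, 3.6]
finger_gap: 31.5
grip_force: 45.5
```

Contact. Releasing, then rising and moving clear of the trays for a look.

>>> arm_command --targets '[[[0,0,0,0,0,0,-0.1],[0,0,0,0,0,0,0],[0,0,0,0,0,0,0],[0,0,0.01,0,0,0,0],[0,0,0.02,0,0,0,0],[0,0,0.04,0,0,0,0],[0,0,0.05,0,0,0,0],[-0.02,0.03,0.05,0,0,0,0],[-0.03,0.05,0.04,0,0,0,0],[-0.03,0.05,0,0,0,0,0]]]'

```text
time: 38.33
tool_pos: [458.0, 51.3, 194.5]
tcp_rot: [179.5, 0.1, 104.9]
ft_force: [0.3, 0.3, -0.2]
finger_gap: 42.6
grip_force: 0.0
```

>>> arm_command --targets '[[[-0.01,0.05,0,0,0,0,0],[-0.01,0.05,0,0,0,0,0],[-0.01,0.05,0,0,0,0,0],[0,0.03,0,0,0,0,0],[0,0,0,0,0,0,0]]]'

```text
time: 38.95
tool_pos: [425.8, 232.3, 190.3]
tcp_rot: [180.0, -0.0, 105.1]
ft_force: [-0.1, -0.8, 0.7]
finger_gap: 42.9
grip_force: 0.0
```

Run:
```python
from h import *
for n in("top","side"): cv2.imwrite(f"pics/{n}2.png",viewer.snapshot(n)[:,:,::-1])
a=cv2.imread("pics/top2.png")[150:280,100:540];b=cv2.imread("pics/side2.png")[100:480,180:400]
b=cv2.resize(b,(232,400));a=cv2.resize(a,(568,168))
cv2.imwrite("pics/f.png",np.hstack([cv2.copyMakeBorder(a,0,232,0,0,cv2.BORDER_CONSTANT),b]))
im=cv2.imread("pics/top2.png");H=hsv(im[:,:,::-1].copy())
for k,z,X in(("large",31,(544.7,-220.9)),("medium",29,(552.9,-366.3)),("small",27,(532.7,-73.7))):
    q=proj("top",[*X,z]); m=((H[...,1]<60)&(H[...,2]>100)).astype(np.uint8); yy,xx=np.mgrid[:480,:640]; m[(xx-q[0])**2+(yy-q[1])**2>19**2]=0
    c=max(blobs(m,20),key=cv2.contourArea); e=cv2.fitEllipse(cv2.convexHull(c)); P=plane("top",e[0],z)
    print(k,"ring off by",(P[:2]-X).round(1),np.array(e[1])*2.04)
```

```text
large ring off by [0.2 0.3] [51.43504005 52.72560013]
medium ring off by [ 0.5 -0.4] [41.23453033 42.71863998]
small ring off by [0.1 0. ] [32.25487942 32.68096046]
```

View pics/f.png

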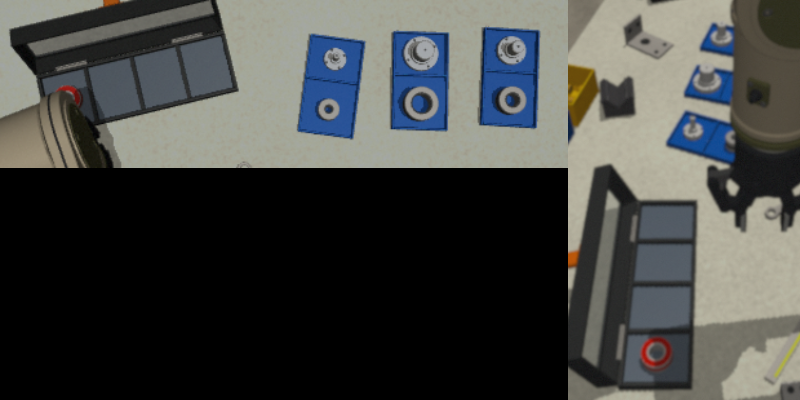

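All three rings lie flat in the middle of the right trays, at (329,110), (420,103) and (511,100). The lid is open and the red ring is still in its compartment at (655,352). The arm touches nothing, so I'm handing in.

```bash
python3 -c "
from bench import job; print(job.hand_in())"
```

```text
the job is handed in; nothing more can be done
None
```

I opened the case, and the lid stays open by itself. The large, medium and small GO rings each lie flat within 1 mm of the middle of the matching tray's empty compartment, the red NO-GO ring is still in the case, and I handed the job in at about 39 s.

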